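# Shut the teaspoon box and draw the long spoon out of the caddy's bay

## Task

The teaspoons have been loaded, so swing the lid of the caddy's upper box fully shut; it leans back over the utensil bay and is in the way there. Then take the long wooden spoon by its handle end, tilt it and draw it out through the short opening of the bay without forcing it against the wood, lift it completely clear, and finish while still holding it up level in the gripper, a hand's breadth or more higher than the shut caddy. Leave the lid shut, the teaspoons in their box, and the salt shaker, orange sauce bowl and blue dip bowl where they stand.

Things in the scene. Friction and masses are not known exactly. Their poses are not given: they have to be found in the camera images.
- caddy: Pale wooden service caddy, fixed on the cart. 144 (its x) by 364 (its y) mm, walls and floor 7 thick; origin: centre of its underside, z up. A long tray with 60 high walls and, over its +y part (y -25 to 182), an upper box: floor z 66 to 72, rim z 110, three teaspoons in it, hinged lid. Under the box and beyond it runs the utensil bay, on whose floor (z 7) the long spoon lies.
- bay_mouth (a point): Centre of the bay's only opening, level with the tops of its 60 high walls (caddy x 0, y -100, z 60). The opening is 150 (caddy y -175 to -25) by 130 (x -65 to 65). The bay itself is 350 long (y -175 to 175) and 59 high under the upper box, which roofs all of it but the opening.
- caddy_lid (a joint): Lid hinge, rad: 0 = fully shut, level on the rim; 1.57 = upright; stop at 2.2. Starts 1.9 to 2.15, leaning over the bay mouth. Lid: 144 wide, 7 thick, 211 from hinge to free edge, plus a 90 wide, 10 by 10 finger pull on that edge, to 220 from the hinge. Top at z 117 when shut. Stiff hinge, stays where left; 2 to 3 N at the free edge moves it; closed fingers can push it over.
- lid_hinge (a point): Middle of the lid's hinge axis, on the underside of the lid (caddy x 0, y -25, z 110). The axis runs along the caddy's x; the lid opens toward the caddy's -y.
- lid_edge (a point): Middle of the lid near its free edge, on its outer face (upper when shut), 207 from the hinge axis.
- long_spoon: Wooden spoon, 316 long, bowl 54 wide, 14 high, 36 to 63 g. Origin: centre of its underside; its x runs toward the bowl, which lies under the upper box; z up. Handle end at x -158, 12 to 20 short of the bay's -y end wall. To the fingers the handle is 10 wide at x -150, 15 at -115, 20 at -90, about 10 high. Centre of mass x 33. It cannot rise level: the upper box is over it.
- spoon_bowl_end (a point): Tip of the spoon's bowl (spoon x 158, z 7). Resting on this end the spoon can tilt about 13 degrees at first before it meets the edge of the upper box; more as it is drawn out.
- spoon_tail_end (a point): Tip of the spoon's handle (spoon x -158, z 7). It must rise over the 60 high end wall of the bay. The handle lies within 17 of the bay's middle line, so at least 40 is free on either side of it: fingers opened about 55 go in, fully open ones may touch the side walls.
- teaspoon_0: Steel teaspoon, 133 by 27 by 10, lying along the upper box. Origin: centre of its underside.
- teaspoon_1: Steel teaspoon like teaspoon_0.
- teaspoon_2: Steel teaspoon like teaspoon_0.
- salt_shaker: Salt shaker, 44 across, 90 high, standing on the cart beside the work. Bystander. Origin: centre of its underside.
- sauce_bowl: Small orange ceramic bowl, 96 across, 43 high, standing empty. Bystander. Origin: centre of its underside.
- dip_bowl: Small blue bowl, 105 across, 47 high, standing empty. Bystander. Origin: centre of its underside.
There are look-alikes about, which are no part of the job. Leave any yellow look-alike of the teaspoon_0 alone.

How it is judged (in metres and radians):
On the way, in this order (a step that is already met when the one before it is completed fails the run):
1. the lid is swung fully shut with the spoon still in its bay (value of joint caddy_lid below 0.06 rad and z of long_spoon in the frame of caddy below 0.03 m), for 0.2 s.
2. with the lid shut, the spoon is tilted up through the opening: handle end above the end wall, bowl still under the upper box (value of joint caddy_lid below 0.06 rad and z of spoon_tail_end in the frame of caddy above 0.072 m and z of spoon_bowl_end in the frame of caddy below 0.066 m and y of spoon_bowl_end in the frame of caddy above -0.025 m), for 0.1 s.
At the end, for the whole second after the job is handed in: The lid is within 0.06 rad of shut; the spoon is held by the fingers, touches the caddy no more, both its ends are more than 185 mm above the cart top (the shut caddy is about 118 high), it is level within 17 degrees and still; the teaspoons lie in the upper box (value of joint caddy_lid below 0.06 rad and height (world z) of each of spoon_bowl_end, spoon_tail_end above 0.185 m and angle between long_spoon's own x axis and vertical between 1.27 and 1.87 rad and contact force between the fingers and long_spoon above 1 N and contact force between long_spoon and caddy below 0.1 N and linear speed of long_spoon below 0.05 m/s and z of teaspoon_0 in the frame of caddy between 0.062 and 0.1 m and z of teaspoon_1 in the frame of caddy between 0.062 and 0.1 m and z of teaspoon_2 in the frame of caddy between 0.062 and 0.1 m); the arm keeps its last pose, push and grip.
It fails at once if the salt shaker, orange sauce bowl or blue dip bowl is shifted by more than 40 mm (distance of any of salt_shaker, sauce_bowl, dip_bowl from where it was at the start of the episode above 0.04 m).
It fails at once if the spoon, once raised, is forced against the caddy with more than 40 N (contact force between long_spoon and caddy above 40 N and z of spoon_tail_end in the frame of caddy above 0.03 m).
It also fails if it takes over 58 s, if anything falls off the work surface, if the arm or the gripper's body presses on something with over 40 N, if the wrist force passes 120 N, or if a joint passes its speed limit or range.

## Robot

A 7-joint arm with a two-finger parallel gripper is mounted at the origin on a cart in front of the work surface, level with it; the furniture and walls round the work are solid. World frame = base frame: x ahead of the robot, y to its left, z up, the work surface at z = 0. Lengths are in mm, angles in rad, forces in N, time in s.
With the tool pointing down it reaches from about 425 to 875 mm from the base axis. Payload 4.7 kg.
Tool frame: the origin (TCP) lies on the centre line of the jaws, within the pads' length; the fingertips stand 22 mm ahead of it and the grasp point (between the pads) lies 3 mm ahead of it; z points along the fingers, y is the line along which they close (so a half turn about z gives the same grasp; the last joint's range is limited). The gripper opens to 87 mm and grips with 3 to 60 N. Pads are 19 mm wide; open, the fingers measure 117 mm over their backs; the gripper's body (75 mm by 190 mm) begins 51 mm behind the grasp point.
Start: joints at [-1.249, 0.321, -0.07, 1.45, 0.023, 1.371, -0.057], TCP at [196.952, 619.462, 244.587] pointing down, gripper open.
Joint ranges: [-2.86, 2.86], [-0.3, 2.09], [-1.38, 1.24], [0.06, 2.45], [-1.56, 4.7], [0.09, 2.05], [-2.69, 2.69]. Speed limits (rad/s): [2.57, 2.57, 3.14, 3.14, 3.14, 3.14, 3.14].

## Interface

Orientations are given as a unit quaternion [w, x, y, z].
In Python, from plant import ctrl, hand, planner, eyes gives the robot as it stands. Calls block until the motion is done:
- ctrl.move_to(position, orientation): joint-space move of the TCP to a pose.
- ctrl.move_linear(position, ori=None, max_speed=150, threshold=None): straight line of the TCP; ori=None keeps the orientation; max_speed is the mean speed in mm/s. With threshold (N) it stops when the force on the tool has changed by that much, and returns True; else False.
- ctrl.set_joints(angles): joint-space move.
- hand.set_gripper(opening, force=None): finger opening in mm; force is the grip in N (None keeps the last); returns when the fingers have stopped.
- ctrl.hold(seconds).
- planner.solve_ik(position, orientation): joint angles nearest the present ones, or None.
- eyes.camera(name): name is "scene" or "side" or "wrist"; returns a dict with "pixels" (420x560x3 uint8, red, green, blue), "fx", "fy", "cx", "cy" (pixels), "k1" (the pictures are not rectified: a ray, as slopes to the right and down, at radius r is drawn at 1 + k1 r^2 times it, then the intrinsics apply), "R" (3x3) and "t" (3): a world point X has camera coordinates R X + t; the wrist camera has in their place "hand_eye" (4x4, takes a point from camera to tool coordinates, whose origin is the TCP and whose axes are the flange's). Camera axes: x right, y down, z forward; pixel columns grow to the right and rows downward; lengths in mm; the calibration is good to about 2 mm. A picture is of the moment at which its call begins: read the wrist's pose just before it. There is no depth.
A pose or a line that the arm cannot do raises ctrl.PlanningError and nothing moves.
- ctrl.job_done(): hands the job in; it is judged then, once.
Readings, each from a call of its own:
- ctrl.read_time_s(): time.
- ctrl.read_joint_positions(): joint angles.
- ctrl.read_joint_vel(): joint speeds.
- ctrl.read_joint_efforts(): joint torques, N m.
- ctrl.read_position(): TCP position.
- ctrl.read_eef_rot(): TCP orientation.
- ctrl.read_ft_force(): force on the tool from outside, world axes, zero at the start.
- ctrl.read_moment(): the same for the moment, N m.
- ctrl.read_opening(): finger opening in mm.
- ctrl.read_grasp_force(): force on a finger pad.
Only numpy, scipy, OpenCV 4.12 (cv2) and the standard library are available. Lean on these libraries where they do the work, as an engineer would, in place of code of your own. Each camera call takes 0.05 s, during which the arm holds its last target. There are 200 camera calls.

## Working session

There is one attempt and no reset: what is moved stays moved. The work goes in short steps, each a Python script; the robot and the scene stay as the last script left them, time stands still between calls to the robot, and variables do not carry over. Pictures are saved under pics/ and viewed, at most 10 in all, crops included, and the job is handed in when it is done.

```bash
ls; mkdir -p pics
cat > h.py <<'E'
import numpy as np, cv2
from plant import ctrl, hand, planner, eyes
def grab(n,f=None):
    c=eyes.camera(n)
    if f: cv2.imwrite('pics/'+f,cv2.cvtColor(c["pixels"],cv2.COLOR_RGB2BGR))
    return c
def ray(c,u,v):
    K=np.array([[c["fx"],0,c["cx"]],[0,c["fy"],c["cy"]],[0,0,1.]])
    x,y=cv2.undistortPoints(np.array([[[u,v]]],float),K,np.array([c["k1"],0,0,0.]))[0,0]
    R=np.array(c["R"]);t=np.array(c["t"]).ravel()
    d=R.T@np.array([x,y,1.]); return -R.T@t, d/np.linalg.norm(d)
def plane(c,u,v,z):
    o,d=ray(c,u,v); return o+d*(z-o[2])/d[2]
def tri(c1,p1,c2,p2):
    A=np.zeros((3,3));b=np.zeros(3);L=[]
    for c,p in((c1,p1),(c2,p2)):
        o,d=ray(c,*p);P=np.eye(3)-np.outer(d,d);A+=P;b+=P@o;L.append((P,o))
    X=np.linalg.solve(A,b); return X,[float(np.linalg.norm(P@(X-o))) for P,o in L]
E
python3 - <<'E'
from h import *
a=grab('scene','s0.png');b=grab('side','d0.png')
for c in(a,b): print(c['fx'],c['k1'],-np.array(c['R']).T@np.array(c['t']).ravel(),np.array(c['R'])[2])
E
```

```text
pics
501.825734810621 -0.0715001639828727 [ -29.72259669 -439.59304425  862.87652115] [ 0.52676295  0.53824064 -0.6578889 ]
403.52208245333225 -0.06670833883352781 [262.39622967 987.90092957 580.33497393] [ 0.31577671 -0.82193389 -0.4740356 ]
```

View pics/s0.png

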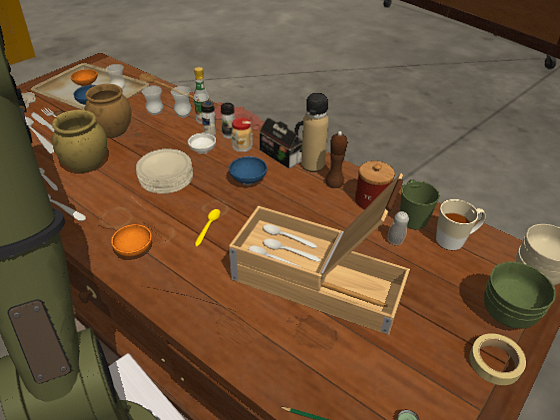

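View pics/d0.png

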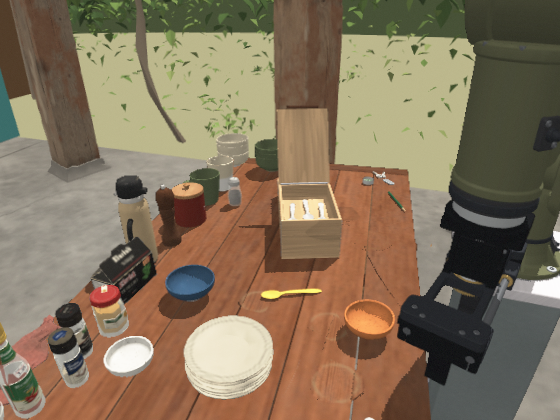

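Scene: caddy with the upper-box end at left (232–258, 208–280), the lid leaning right (400,175), and the bay end at right (390–408, 265–325). The spoon is faintly visible at about (350,283). Orange bowl (131,240), blue bowl (248,170) and salt shaker (399,228). The yellow teaspoon (208,227) is a decoy. The pencil at (300,412) and other cutlery at (60,210) are irrelevant. Next: a close crop.

Run:
```python
import cv2
a=cv2.imread('pics/s0.png')[165:335,222:417]
cv2.imwrite('pics/s0c.png',cv2.resize(a,None,fx=4,fy=3.5,interpolation=cv2.INTER_CUBIC))
```

```text
(no output)
```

View pics/s0c.png

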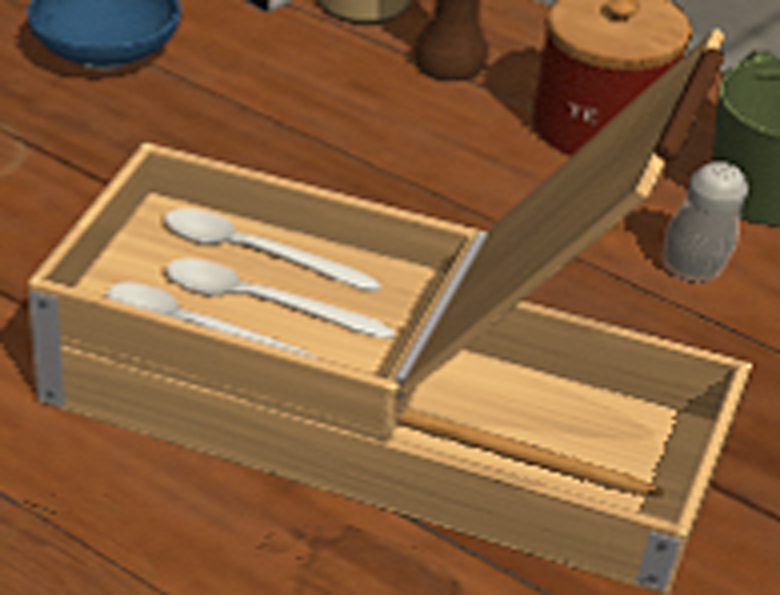

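Crop: rim corners at crop px (147,145), (33,287), (393,388), bay end corners (752,365), (683,532). The spoon handle runs (400,412)→(660,490). The steel teaspoons are in the box, and the lid's free edge is at (660,165)–(717,35).

Run:
```python
from h import *
a=grab('scene');b=grab('side')
f=lambda x,y:(222+x/4,165+y/3.5)
for n,p,z in [('rimFarLeft',(147,145),110),('rimNearLeft',(33,287),110),('rimNearHinge',(396,387),110),('bayFar',(752,365),60),('bayNear',(683,532),60),('botL',(40,400),0),('botR',(668,590),0),('tail',(660,490),17),('handle@box',(404,413),17),('mid',(530,452),17)]:
    print(n,np.round(plane(a,*f(*p),z),1))
# two-view checks on box +y end rim corners (side image)
print('rim A',tri(a,f(147,145),b,(281,221)))
print('rim B',tri(a,f(33,287),b,(339,221)))
c=b["pixels"][95:265,265:350]
cv2.imwrite('pics/d0c.png',cv2.cvtColor(cv2.resize(c,None,fx=5,fy=3.5,interpolation=cv2.INTER_CUBIC),cv2.COLOR_RGB2BGR))
```

```text
rimFarLeft [554.8 214.6 110. ]
rimNearLeft [422.6 158.6 110. ]
rimNearHinge [502.9 -26.4 110. ]
bayFar [ 692.1 -119.9   60. ]
bayNear [ 561.  -170.3   60. ]
botL [425.6 164.5  -0. ]
botR [ 565.2 -170.2    0. ]
tail [ 609.4 -128.4   17. ]
handle@box [555.8   6.9  17. ]
mid [582.  -61.4  17. ]
rim A (array([555.21161333, 215.78096398, 108.29305741]), [0.7310034908293817, 0.73100349082944])
rim B (array([426.95631149, 163.96818281, 103.40529121]), [0.30480662490748756, 0.3048066249074613])
```

View pics/d0c.png

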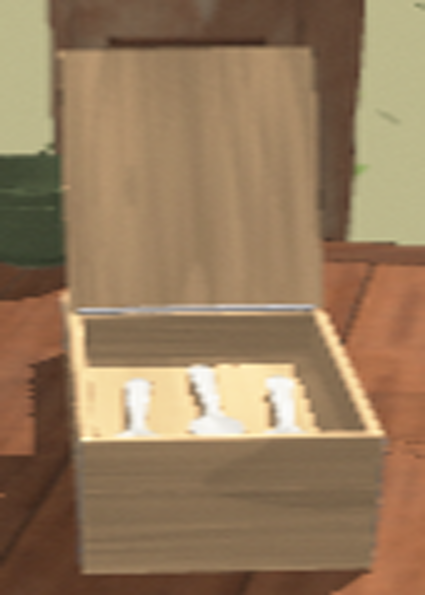

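Side crop: front rim corners (281.0,219.9) and (341.2,219.3), lid top corners (276.6,108.4) and (327.4,108.4), and three steel teaspoons in the box. Next: fit the caddy frame and check the lid angle.

```bash
cat >> h.py <<'E'
import json,os
from scipy.spatial.transform import Rotation as Rt
if os.path.exists('frame.json'):
    F=json.load(open('frame.json')); C0=np.array(F['o']); yaw=F['yaw']
    Rc=Rt.from_euler('z',yaw).as_matrix()
    W=lambda p: Rc@np.array(p,float)+C0
    Cc=lambda p: Rc.T@(np.array(p,float)-C0)
def quat(yw,tilt=0):
    # tool down, tool y along caddy x (yw), then tilt: + raises the caddy -y side (handle)
    z=[0,0,-1];y=[1,0,0];x=np.cross(y,z)
    M=Rt.from_euler('z',yw)*Rt.from_euler('x',-tilt)*Rt.from_matrix(np.array([x,y,z]).T)
    q=M.as_quat(); return np.array([q[3],*q[:3]])
E
python3 - <<'E'
from h import *
a=grab('scene');b=grab('side')
f=lambda x,y:(222+x/4,165+y/3.5)
pts=[((147,145),(72,182,110)),((33,287),(-72,182,110)),((752,365),(72,-182,60)),((683,532),(-72,-182,60))]
m=np.array([plane(a,*f(*p),q[2])[:2] for p,q in pts]);r=np.array([q[:2] for _,q in pts],float)
sidept=[((281,219.9),(72,182,110)),((341.2,219.3),(-72,182,110))]
m=np.vstack([m,[plane(b,*p,q[2])[:2] for p,q in sidept]]);r=np.vstack([r,[q[:2] for _,q in sidept]])
mm=m-m.mean(0);rr=r-r.mean(0)
yaw=np.arctan2((rr[:,0]*mm[:,1]-rr[:,1]*mm[:,0]).sum(),(rr*mm).sum())
R=np.array([[np.cos(yaw),-np.sin(yaw)],[np.sin(yaw),np.cos(yaw)]]);o=m.mean(0)-R@r.mean(0)
print('yaw',yaw,'o',o,'res',np.round(m-(r@R.T+o),1))
json.dump(dict(o=[*o,0],yaw=yaw),open('frame.json','w'))
E
python3 - <<'E'
from h import *
a=grab('scene');b=grab('side')
f=lambda x,y:(222+x/4,165+y/3.5)
for n,p,q in [('lid+x',(712,35),(276.6,108.4)),('lid-x',(640,192),(327.4,108.4))]:
    X,e=tri(a,f(*p),b,q);c=Cc(X);print(n,np.round(c,1),np.round(e,1),'ang',np.arctan2(c[2]-110,c[1]+25),np.hypot(c[2]-110,c[1]+25))
for p in [(660,490),(530,452),(404,413)]: print('spoon',np.round(Cc(plane(a,*f(*p),15)),1))
print('shaker',np.round(Cc(plane(a,399,242,0)),1), 'hinge',np.round(W([0,-25,110])))
print(ctrl.read_eef_rot(),quat(yaw),quat(yaw+np.pi), ctrl.read_time_s())
j0=np.array(ctrl.read_joint_positions())
for y,z in [(-190,285),(-100,330),(25,310),(120,200),(175,140),(-130,32),(-335,110),(-335,300)]:
  for k in (0,np.pi,-np.pi):
    s=planner.solve_ik(W([0,y,z]),quat(yaw+k)); print(y,z,round(k,1),None if s is None else np.round(s,2))
E
```

```text
yaw 0.3894705931661793 o [557.63435767  21.05295947] res [[-0.3 -2.1]
 [ 0.7 -3.4]
 [-1.3  0.1]
 [ 0.9  4.4]
 [-0.  -2.3]
 [ 0.   3.4]]
lid+x [  69.5 -118.2  297.9] [1.7 1.7] ang 2.031059328582414 209.72940573547265
lid-x [ -71.6 -119.   297. ] [1.2 1.2] ang 2.0366900874646685 209.32652902137477
spoon [  -7.2 -157.8   15. ]
spoon [ -7.1 -85.3  15. ]
spoon [ -5.4 -11.9  15. ]
shaker [ 208.5 -134.7   -0. ] hinge [567.  -2. 110.]
[ 8.17031894e-06  1.53302562e-01  9.88179295e-01 -7.72655280e-05] [0.        0.5569117 0.8305717 0.       ] [-0.        -0.8305717  0.5569117  0.       ] 0.4
-190 285 0 [-0.16  0.32  0.47  1.41 -0.14  1.45  0.69]
-190 285 3.1 [-0.56  0.46  1.07  1.42 -0.4   1.49 -2.26]
-190 285 -3.1 [-0.56  0.46  1.07  1.42 -0.4   1.49 -2.26]
-100 330 0 [-0.59  0.23  0.8   1.47 -0.16  1.51  0.6 ]
-100 330 3.1 [-0.77  0.29  1.06  1.48 -0.25  1.52 -2.47]
-100 330 -3.1 [-0.77  0.29  1.06  1.48 -0.25  1.52 -2.47]
25 310 0 [-0.66  0.08  0.57  1.62 -0.04  1.45  0.3 ]
25 310 3.1 None
25 310 -3.1 None
120 200 0 [-0.71  0.09  0.44  1.83 -0.04  1.23  0.12]
120 200 3.1 None
120 200 -3.1 None
175 140 0 [-0.75  0.13  0.37  1.9  -0.05  1.11  0.03]
175 140 3.1 None
175 140 -3.1 None
-130 32 0 [-0.57  0.59  0.89  1.78 -0.53  1.03  0.91]
-130 32 3.1 [-0.68  0.69  1.07  1.78 -0.68  1.09 -2.13]
-130 32 -3.1 [-0.68  0.69  1.07  1.78 -0.68  1.09 -2.13]
-335 110 0 [-0.14  0.72  0.8   1.36 -0.52  1.28  1.07]
-335 110 3.1 [-0.27  0.84  1.06  1.36 -0.73  1.35 -1.95]
-335 110 -3.1 [-0.27  0.84  1.06  1.36 -0.73  1.35 -1.95]
-335 300 0 [ 0.17  0.52  0.32  1.09 -0.16  1.55  0.84]
-335 300 3.1 [-0.2   0.7   1.06  1.11 -0.6   1.63 -2.06]
-335 300 -3.1 [-0.2   0.7   1.06  1.11 -0.6   1.63 -2.06]
```

Frame fits within ~4 mm, lid angle ≈2.03, spoon line at caddy x≈-7. Now close the lid with closed fingers.

Run:
```python
from h import *
q=quat(yaw)
def corner(th,r=180,t=8):
    n=np.array([-np.sin(th),np.cos(th)])
    if th>1.57:
        e=np.array([-25,110])+220*np.array([np.cos(th),np.sin(th)])+11*n
        return np.array([e[0],110+r*np.sin(1.57) - 10*(th-1.57)/.45])
    return np.array([-25,110])+r*np.array([np.cos(th),np.sin(th)])+t*n
def tcp(c): return W([0,c[0]-10,c[1]+22])
ths=np.arange(2.03,0.05,-0.14)
P=[tcp(corner(t)) for t in ths]
for v in [(0,80,385),(0,-60,390),(0,-210,385)]:
    print(v,planner.solve_ik(W(v),q) is not None)
print([planner.solve_ik(p,q) is not None for p in P])
hand.set_gripper(0,20)
ctrl.move_linear([197,619,385],max_speed=250)
ctrl.move_to(W([0,80,390]),q)
ctrl.move_linear(W([0,-215,390]),max_speed=250)
ctrl.move_linear(W([0,-215,300]),max_speed=200)
print('start',Cc(ctrl.read_position()),ctrl.read_time_s())
f0=np.array(ctrl.read_ft_force())
for t,p in zip(ths,P):
    h=ctrl.move_linear(p,max_speed=130,threshold=25)
    print(round(t,2),h,np.round(Rc.T@(np.array(ctrl.read_ft_force())-f0),1),np.round(Cc(ctrl.read_position())))
    if h: break
else:
    c=corner(0.0); h=ctrl.move_linear(W([0,c[0]-10,110+22]),max_speed=40,threshold=10)
    print('press',h,np.round(ctrl.read_ft_force(),1),np.round(Cc(ctrl.read_position()),1))
print(ctrl.read_time_s())
a=grab('scene','s1.png')
```

```text
(0, 80, 385) True
(0, -60, 390) True
(0, -210, 385) True
[True, True, True, True, True, True, True, True, True, True, True, True, True, True, True]
start [   0.6433883  -214.53131924  301.24830711] 6.7833
2.03 False [ 0.8 -1.1 -0.3] [  -0. -143.  302.]
1.89 False [ 0.6 -0.1  0.2] [   0. -115.  305.]
1.75 False [-0.1  0.1 -1.8] [  0. -85. 308.]
1.61 False [ 1.   0.1 -1.1] [  0. -55. 311.]
1.47 False [ 0.9 -0.  -1.3] [  0. -25. 312.]
1.33 False [ 0.5 -0.9 -0.9] [  0.   0. 309.]
1.19 False [-1.1 -0.4 -0.3] [  0.  24. 302.]
1.05 False [ 0.7 -1.3 -0.6] [ -0.  47. 292.]
0.91 False [ 0.6 -1.3 -1.1] [ -0.  69. 279.]
0.77 False [-0.4 -0.5 -0.4] [ -0.  89. 263.]
0.63 False [ 1.3 -1.  -1.5] [ -0. 106. 244.]
0.49 False [ 0.3  0.1 -0.7] [ -0. 120. 224.]
0.35 False [ 0.7 -0.9 -0.6] [ -0. 131. 201.]
0.21 False [ 0.5 -1.1 -0.4] [ -0. 139. 178.]
0.07 False [-0.1 -0.5 -1.3] [ -0. 144. 153.]
press True [-2.  -0.3  8.1] [  1.  144.5 139.4]
12.825
```

View pics/s1.png

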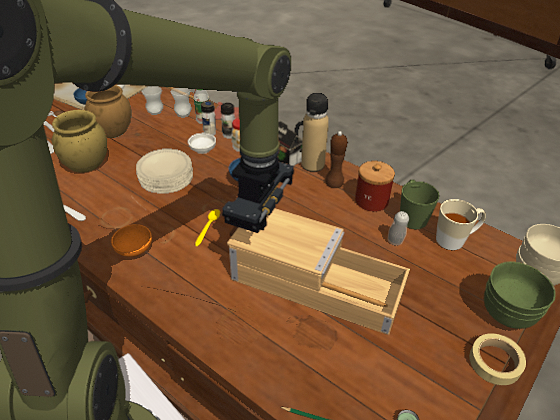

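The lid is shut, with the fingertips resting at z≈117, level on the rim (235–340, 210–270); the bystanders are untouched. Next: wrist pictures over the bay from two places.

```bash
cat >> h.py <<'E'
def wrist(f=None):
    p=np.array(ctrl.read_position());q=np.array(ctrl.read_eef_rot());c=grab('wrist',f)
    T=np.eye(4);T[:3,:3]=Rt.from_quat([*q[1:],q[0]]).as_matrix();T[:3,3]=p
    M=np.linalg.inv(T@np.array(c['hand_eye']));c['R']=M[:3,:3];c['t']=M[:3,3];return c
E
python3 - <<'E'
from h import *
import pickle
q=quat(yaw); ctrl.hold(0.3)
ctrl.move_linear(W([0,120,200]),max_speed=200)
hand.set_gripper(55)
ctrl.move_linear(W([0,-120,210]),max_speed=250); ctrl.hold(.3); a=wrist('w1.png')
ctrl.move_linear(W([0,-175,210]),max_speed=250); ctrl.hold(.3); b=wrist('w2.png')
pickle.dump((a,b),open('w.pkl','wb'))
cv2.imwrite('pics/w12.png',np.hstack([cv2.resize(cv2.imread('pics/w%d.png'%i),(400,300)) for i in(1,2)]))
print(ctrl.read_time_s(),np.array(a['hand_eye'])[:3,3])
E
```

```text
16.95 [  66.06907136    0.50842571 -140.00868906]
```

View pics/w12.png

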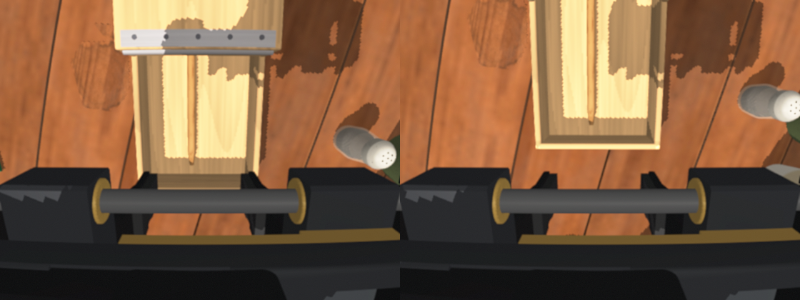

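Wrist pair (left at y-120, right at y-175): spoon handle at half-scale columns 191, tail end at (191,164) and (191,123), end wall below it and plenty of free room. Refine by saturation edges and triangulate.

Run:
```python
from h import *
import pickle
a,b=pickle.load(open('w.pkl','rb'))
res=[]
for c,rows in((a,range(90,245)),(b,range(60,190))):
    hsv=cv2.cvtColor(c['pixels'],cv2.COLOR_RGB2HSV).astype(float)
    pts=[];last=None
    for v in rows:
        s=cv2.GaussianBlur(hsv[v:v+1,:,1],(3,1),0)[0]; base=np.median(s[240:290]); m=np.where(s[250:285]>base+25)[0]+250
        if len(m)>=3 and len(m)<16: pts.append((v,m.min(),m.max()+1))
    pts=np.array(pts); print(pts[::12].tolist(),pts[-6:].tolist()); res.append(pts)
for c,p in zip((a,b),res):
    for k in range(0,len(p),20):
        v,l,r=p[k];L=Cc(plane(c,l,v+.5,13));R=Cc(plane(c,r,v+.5,13));print(np.round((L+R)[:2]/2,1),'w',round(R[0]-L[0],1))
print('tri tail',[np.round(Cc(x),1) if i==0 else x for i,x in enumerate(tri(a,(267.4,229.6),b,(267.4,172)))])
for c,p in ((a,(267.4,229.6)),(b,(267.4,172))): print(np.round(Cc(plane(c,*p,13)),1))
# end wall, inner/outer check
for c,p in ((b,(1.4*197,1.4*147)),(b,(1.4*197,1.4*149.5)),(b,(1.4*137,1.4*149)),(b,(1.4*260,1.4*149))): print('endwall outer',np.round(Cc(plane(c,*p,60)),1))
crop=np.hstack([cv2.resize(c['pixels'][r:r+60,235:305],None,fx=5,fy=5) for c,r in((a,185),(b,130))])
cv2.imwrite('pics/wc.png',cv2.cvtColor(crop,cv2.COLOR_RGB2BGR))
```

```text
[[90, 262, 275], [102, 262, 274], [114, 262, 275], [126, 262, 275], [138, 262, 277], [150, 262, 276], [162, 262, 277], [174, 262, 276], [186, 262, 276], [198, 263, 276], [210, 263, 275], [222, 265, 271]] [[224, 266, 271], [225, 266, 271], [226, 266, 271], [227, 267, 271], [228, 267, 270], [229, 267, 270]]
[[60, 261, 276], [83, 262, 277], [96, 261, 276], [117, 262, 277], [130, 262, 277], [142, 262, 276], [154, 262, 275], [166, 265, 271]] [[166, 265, 271], [167, 265, 271], [168, 265, 271], [169, 266, 271], [170, 266, 270], [171, 266, 270]]
[ -7.1 -28. ] w 11.6
[ -7.6 -45.4] w 10.8
[ -6.8 -63.1] w 12.7
[ -6.8 -81.2] w 12.9
[ -6.4 -99.7] w 14.0
[  -6.9 -118.6] w 13.2
[  -7.  -138.1] w 11.5
[ -6.9 -57.4] w 13.1
[ -6.9 -83.7] w 13.3
[  -6.6 -109.9] w 12.7
[  -6.6 -128.7] w 12.8
[  -7.1 -147. ] w 10.2
tri tail [array([  -8.2, -154.8,   20.6]), [0.21667857906937102, 0.21667857906940252]]
[  -8.6 -157.2   13. ]
[  -8.2 -155.9   13. ]
endwall outer [  -0.2 -177.1   60. ]
endwall outer [  -0.2 -180.    60. ]
endwall outer [ -69.4 -179.5   60. ]
endwall outer [  72.6 -179.3   60. ]
```

View pics/wc.png

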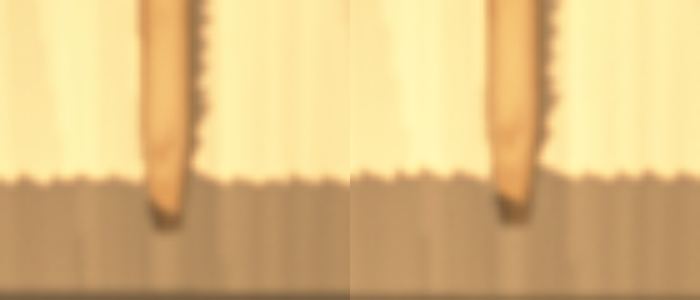

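Crop: tail at picture columns ~268, dark tip at y≈-158 in the caddy; handle axis at x≈-7.5, parallel to the caddy. The triangulated tail height (~20) agrees with floor + 10–14. Grasp at y≈-118 and tilt.

```bash
cat >> h.py <<'E'
PIV=np.array([158.5,7.]);G=np.array([-118,31.5])
def pose(phi,draw=0,lift=0):
    v=G-PIV;s,c=np.sin(phi),np.cos(phi)
    y=PIV[0]+v[0]*c+v[1]*s-draw*c; z=PIV[1]-v[0]*s+v[1]*c+draw*s+lift
    return W([-7.5,y,z]),quat(yaw,phi)
E
python3 - <<'E'
from h import *
q=quat(yaw); D=np.pi/180
print([planner.solve_ik(*pose(*k)) is not None for k in [(0,),(11*D,0,3),(11*D,100,3),(11*D,215,3),(0,215,230)]])
ctrl.move_linear(W([-7.5,-118,210]),max_speed=200)
ctrl.move_linear(W([-7.5,-118,60]),max_speed=150)
h=ctrl.move_linear(W([-7.5,-118,31.5]),max_speed=50,threshold=6)
print('down',h,np.round(Cc(ctrl.read_position()),1))
print('grip',hand.set_gripper(0,50),ctrl.read_opening(),ctrl.read_grasp_force())
f0=np.array(ctrl.read_ft_force());print('f0',np.round(f0,1))
for d in (2,4,6,8,10,11):
    p,o=pose(d*D,0,3*d/11); h=ctrl.move_linear(p,o,max_speed=40,threshold=12)
    print(d,h,np.round(Rc.T@(np.array(ctrl.read_ft_force())-f0),1),np.round(ctrl.read_moment(),2),round(ctrl.read_opening(),1))
    if h: break
ctrl.hold(.2);print(ctrl.read_time_s(),np.round(Cc(ctrl.read_position()),1))
a=grab('scene','s2.png');b=wrist('w3.png');
im=np.hstack([cv2.resize(cv2.imread('pics/s2.png')[200:350,280:430],(400,400)),cv2.resize(cv2.imread('pics/w3.png'),(400,400))])
cv2.imwrite('pics/m3.png',im)
E
```

```text
[True, True, True, True, True]
down False [  -7.5 -118.1   31.5]
grip False 12.254025691852354 49.82097801170312
f0 [-0.1  0.3  0.3]
2 False [-0.7 -0.2 -0.2] [-0.06 -0.   -0.08] 11.9
4 False [-0.8 -0.5 -1.2] [-0.06  0.04 -0.02] 11.9
6 False [ 0.4 -0.4 -1.1] [-0.01  0.05 -0.05] 11.6
8 False [ 0.2  0.1 -0.7] [ 0.08  0.06 -0.03] 11.8
10 False [-0.5  0.  -0.7] [0.12 0.08 0.05] 12.2
11 False [-0.4 -0.  -0.6] [ 0.06  0.08 -0.04] 11.9
22.575 [  -7.7 -108.4   86.6]
```

View pics/m3.png

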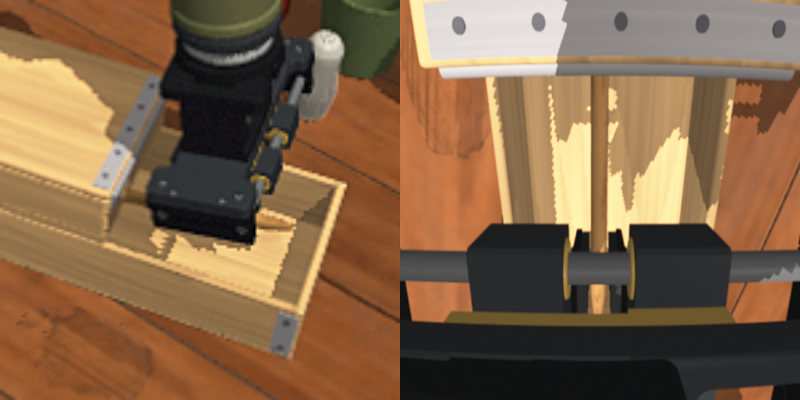

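Spoon held (opening 12 mm), handle raised: the tail is visible at (285,222) of the left half, above the floor shadow, and there are no reaction forces. Draw it out along its axis.

Run:
```python
from h import *
D=np.pi/180
for d in (25,60,100,140,180,220):
    h=ctrl.move_linear(*pose(11*D,d,3),max_speed=70,threshold=6)
    print(d,h,np.round(Rc.T@np.array(ctrl.read_ft_force()),1),np.round(ctrl.read_moment(),2),round(ctrl.read_opening(),1),round(ctrl.read_time_s(),1))
    if h: break
    if d==25: ctrl.hold(.3)
ctrl.hold(.2)
grab('side','d4.png');grab('scene','s4.png')
cv2.imwrite('pics/m4.png',np.hstack([cv2.resize(cv2.imread('pics/s4.png')[100:400,200:500],(400,400)),cv2.resize(cv2.imread('pics/d4.png')[90:290,200:400],(400,400))]))
```

```text
25 False [ 0.4 -0.5 -1.3] [ 0.1   0.11 -0.05] 11.7 23.2
60 False [ 0.3  0.1 -0.5] [ 0.17  0.1  -0.03] 12.0 24.1
100 False [ 0.2 -0.7 -1.1] [ 0.07  0.07 -0.04] 11.7 24.9
140 False [-0.2  0.8 -1.4] [0.13 0.1  0.05] 12.2 25.6
180 False [ 0.   0.5 -0.3] [0.09 0.   0.02] 11.6 26.3
220 False [ 1.1  0.7 -0.4] [ 0.11  0.05 -0.01] 12.3 27.0
```

View pics/m4.png

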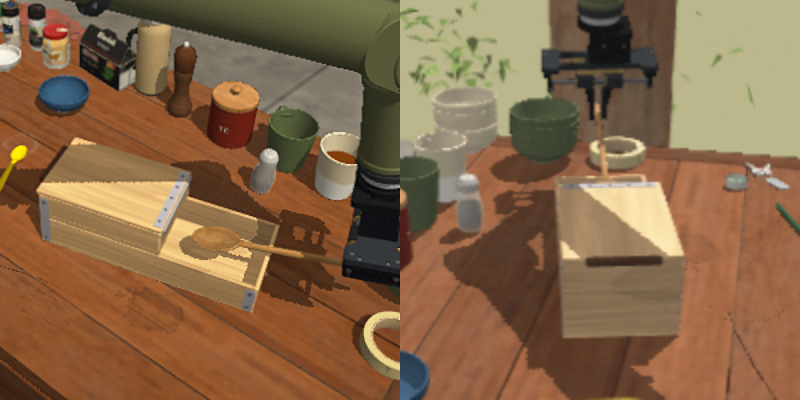

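Spoon drawn out: the bowl (215,238 in the left half) is clear of the box edge (160–188, 180–250), the lid is shut and the bystanders are in place. Lift straight up, then level.

Run:
```python
from h import *
D=np.pi/180
ctrl.move_linear(*pose(11*D,228,20),max_speed=60,threshold=6)
print(ctrl.move_linear(*pose(11*D,228,160),max_speed=100,threshold=8))
print(ctrl.move_linear(*pose(0,228,265),max_speed=80))
ctrl.hold(.8)
print(np.round(Cc(ctrl.read_position()),1),ctrl.read_opening(),ctrl.read_grasp_force(),ctrl.read_time_s())
a=grab('side','d5.png');b=grab('scene','s5.png')
cv2.imwrite('pics/m5.png',np.hstack([cv2.resize(cv2.imread('pics/s5.png')[50:350,200:500],(400,400)),cv2.resize(cv2.imread('pics/d5.png')[40:240,200:400],(400,400))]))
```

```text
False
False
[  -7.5 -346.   296.5] 11.594397711516434 49.840445512672886 30.525
```

View pics/m5.png

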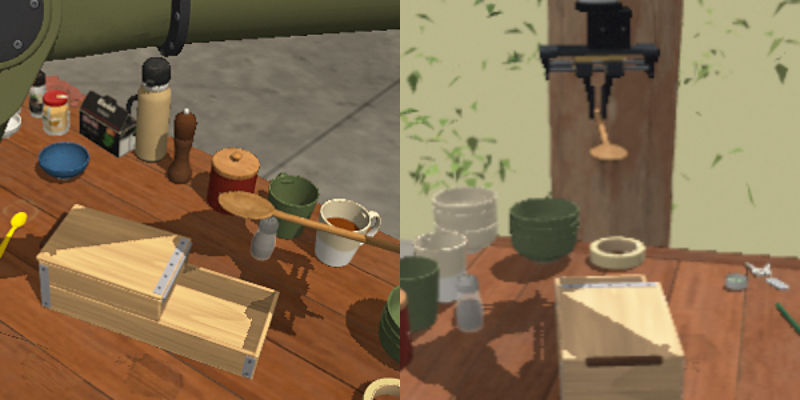

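Spoon hangs clear and about level: bowl tip at scene (220,200) left half, side (609,157). Check its height by two views, then hand in.

Run:
```python
from h import *
a=grab('scene');b=grab('side')
X,e=tri(a,(200+220*.75,50+200*.75),b,(200+209/2,40+157/2))
c=Cc(X); print(np.round(c,1),np.round(e,1))
tilt=np.degrees(np.arcsin((279-c[2])/276)); print('droop',tilt)
if e[0]<6 and c[2]>215 and abs(tilt)<11:
    ctrl.hold(.3); print(np.abs(ctrl.read_joint_vel()).max(), ctrl.read_time_s()); print(ctrl.job_done())
```

```text
[ -5.7 -74.4 279. ] [2.4 2.4]
droop 0.002685930330424368
0.0021919073409296845 31.025
the job is handed in; nothing more can be done
None
```

I shut the lid, then drew the long spoon out by its handle without forcing it and handed the job in at about 31 s. It is held level, with the bowl tip about 279 mm above the cart, the lid is shut, and nothing else looks moved. The teaspoons cannot be seen under the shut lid, and no verdict came back.

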